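Reset the lamp-hour counter after a lamp change

ROBOT

A 7-joint arm with a two-finger parallel gripper is mounted at the origin on the work surface. World frame = base frame: x ahead of the robot, y to its left, z up, the work surface at z = 0. Lengths are in m, angles in rad, forces in N, time in s.
With the tool pointing down it reaches from about 0.35 to 0.9 m from the base axis. Payload 8.1 kg.
Tool frame: the origin (TCP) lies on the centre line of the jaws, within the pads' length; the fingertips stand robot.tcp_to_tips ahead of it and the grasp point (between the pads) lies 2 mm behind it (robot.tcp_to_tips is the distance from the TCP to the fingertips, in m); z points along the fingers, y is the line along which they close (so a half turn about z gives the same grasp; the last joint's range is limited). The gripper opens to 92 mm and grips with 3 to 60 N. Pads are 19 mm wide; open, the fingers measure 130 mm over their backs; the gripper's body (75 mm by 190 mm) begins 47 mm behind the grasp point.
Start: joints at [-1.278, 0.434, 0.025, 1.573, -0.012, 1.134, -0.075], TCP at [0.241, 0.577, 0.244] pointing down, gripper open.
Joint ranges: [-2.62, 2.62], [-0.44, 2.09], [-1.27, 1.32], [0.08, 2.57], [-1.32, 4.46], [0.12, 2], [-2.74, 2.74]. Speed limits (rad/s): [2.22, 2.22, 3.01, 3.01, 3.14, 3.14, 3.14].

INTERFACE

Orientations are given as a unit quaternion [x, y, z, w].
In Python, from cell import robot gives the robot as it stands. Calls block until the motion is done:
- robot.reach(position, orientation): joint-space move of the TCP to a pose.
- robot.move_straight(position, frame=None, vel=0.15, until_force=None): straight line of the TCP; frame=None keeps the orientation; vel is the mean speed in m/s. With until_force (N) it stops when the force on the tool has changed by that much, and returns True; else False.
- robot.goto_joints(angles): joint-space move.
- robot.move_gripper(opening): opening from 0.0 (shut) to 1.0 (fully open); the grip force is fixed at half the most; returns when the fingers have stopped.
- robot.pause(seconds).
- robot.ik(position, orientation): joint angles nearest the present ones, or None.
- robot.read_state(): the state.
- robot.capture(name): name is "side" or "top"; returns (picture, depth): 420x560x3 uint8, blue, green, red; 420x560 float32, m along the optical axis (not along the pixel's ray), 0 where there is no reading.
- robot.camera_params(name): a dict with "camera_matrix" (3x3 intrinsics, pixels), "D" ([k1, k2, p1, p2, k3] as OpenCV has them; the pictures are not rectified), "xyz" and "rotation" of the camera in the world. Camera axes: x right, y up, looking along -z (the intrinsics and any distortion apply to the point x, -y, -z); pixel columns grow to the right and rows downward; lengths in m; the calibration is good to about 2 mm. A picture is of the moment at which its call begins. camera_params takes no time and is no camera call.
A pose or a line that the arm cannot do raises robot.Unreachable and nothing moves.
- robot.sign_off(): hands the job in; it is judged then, once.
The state is a dict: "t": time; "joint_positions": joint angles; "qvel": joint speeds; "joint_torque": joint torques, N m; "eef_pos": TCP position; "tcp_rot": TCP orientation; "wrist_force": force on the tool from outside, world axes, zero at the start; "torque": the same for the moment, N m; "finger_gap": opening from 0.0 (shut) to 1.0 (fully open); "gripper_force": force on a finger pad.
Only numpy, scipy, OpenCV 4.12 (cv2) and the standard library are available. Lean on these libraries where they do the work, as an engineer would, in place of code of your own. Each camera call takes 0.05 s, during which the arm holds its last target. There are 200 camera calls.

TASK

The microscope lamp has just been changed, so reset the hour counter of its power supply: lever open the grey service flap in the supply's top with the orange flat-bladed screwdriver, then hold the red button underneath fully down for two seconds and let it come up again. Finish with the flap shut and the screwdriver laid (not dropped) back on the blue mat, and leave everything else where it stands.

Things in the scene. Friction and masses are not known exactly. Their poses are not given: they have to be found in the camera images.
- supply: Lamp power supply, a cream steel box 280 (x) x 200 (y) x 95 (z) mm, black panel on its front, fixed to the bench. Origin: centre of its underside; +z up; its front face looks along its -x, towards the robot. The service flap lies in its top, at the front edge, 35 mm to the -y side of the middle. Its top is clear for 100 mm behind the flap's hinge; farther back stands the slide box.
- flap (a joint): Angle of the service flap in rad: 0 shut (flush with the top of the supply), growing as its front edge rises, stop at 2.0 (leaning back past upright). A stiff hinge: it stays where it is left and needs about 1 N at the front edge to move. Grey plate 68 (x) x 74 (y) x 4 mm, orange strip along its front edge; the other edges are flush in the top, so only a blade put in at the front lifts it.
- flap_hinge (a point): Middle of the flap's hinge line, at the height of the supply's top (95 mm), 67 mm behind the front face. The frame turns with the flap; the hinge line is its y axis, parallel to the supply's y.
- flap_lip (a point): Middle of the flap's front edge, on its upper side: 68 mm from the hinge. It rises and swings back with the flap.
- slot (a point): Middle of the slot in the supply's front face under the flap's front edge, where the blade goes in: 44 mm wide (y), 8 mm high (83 to 91 mm above the bench), open to the well behind; the front wall is 4 mm thick. Axes as the supply; the blade goes in along +x and can go in 25 mm before it meets the button.
- reset_button (a joint): Travel of the red push button in m: 0 out, 0.006 fully down. Spring: 1.5 N to start, 5 N fully down; it comes up by itself.
- reset_button_top (a point): Centre of the top of the red button cap (18 mm diameter), 82 mm above the bench when out, 9 mm below the shut flap's underside (the supply's top is at 95 mm), in the middle of a well 64 (x) x 78 (y) mm. Round it is a metal collar 34 mm across, 10 mm lower than the cap's top. The hinge line is 32 mm behind it.
- driver: Flat-bladed screwdriver with an orange handle, 183 mm long, 90 g, lying loose on the mat. Handle 95 (x) x 26 (y) x 20 (z) mm with flat sides. Origin: middle of the handle's underside; +x towards the blade; +z up as it lies; the shaft (6 mm) and blade run along x, 10 mm above the origin. The blade is 28 mm long, 10 mm wide and 2 mm thick and lies flat (level).
- driver_tip (a point): Middle of the blade's end: 135 mm ahead of the driver's origin and 10 mm above it.
- mat: Blue mat 260 (x) x 240 (y) x 3 mm, fixed to the bench to the robot's right. Origin: centre of its underside.
- cross_driver: Cross-head screwdriver with a green handle, same size, beside the other on the mat; it changes places with it. Not needed. Origin: middle of the handle's underside.
- slide_box: Blue slide box 80 x 100 x 33 mm standing on the rear of the supply's top. Bystander.
- flask: Clear culture flask with an orange cap, 150 x 82 x 35 mm, lying on the bench. Bystander.
- oil_bottle: Amber oil bottle, 32 mm diameter, 65 mm tall. Bystander.
- lamp_carton: Cardboard lamp carton with a blue band, 85 x 85 x 100 mm. Bystander.
- lens_tissue: White packet of lens tissue, 100 x 75 x 13 mm. Bystander.
- tube_rack: White rack with four capped tubes, 90 x 200 x 114 mm. Bystander.
- spray_bottle: White spray bottle with a blue head, 70 mm diameter, 190 mm tall. Bystander.
There are look-alikes about, which are no part of the job. What is meant by the driver is not purple, and is the smaller of those in its own colour.

How it is judged:
By the outcome, as a careful person would: the job done as asked, in the order asked, and still so for the second after the job is handed in, with the robot touching nothing.
It also fails if it takes over 61 s, if anything falls off the work surface, if the arm or the gripper's body presses on something with over 40 N, if the wrist force passes 120 N, or if a joint passes its speed limit or range.

## Working session

There is one attempt and no reset: what is moved stays moved. The work goes in short steps, each a Python script; the robot and the scene stay as the last script left them, time stands still between calls to the robot, and variables do not carry over. Pictures are saved under pics/ and viewed, at most 10 in all, crops included, and the job is handed in when it is done.

```bash
ls; mkdir -p pics; python3 - <<'E'
from cell import robot
import cv2,numpy as np
for n in("top","side"):
    im,d=robot.capture(n); cv2.imwrite(f"pics/{n}0.png",im); np.save(f"{n}0.npy",d)
    p=robot.camera_params(n); print(n,p, (d>0).mean())
print(robot.tcp_to_tips, robot.read_state())
E
```

```text
pics
top {'camera_matrix': array([[433.17624565,   0.        , 274.35934766],
       [  0.        , 433.17624565, 202.7347225 ],
       [  0.        ,   0.        ,   1.        ]]), 'D': array([-0.07770903,  0.        ,  0.        ,  0.        ,  0.        ]), 'xyz': array([ 0.26918889, -0.06827194,  1.45918038]), 'rotation': array([-0.05810281,  0.06123539,  0.71117626, -0.69792737])} 0.9960119047619047
side {'camera_matrix': array([[386.29610883,   0.        , 281.05640196],
       [  0.        , 386.29610883, 215.82512172],
       [  0.        ,   0.        ,   1.        ]]), 'D': array([0.01476448, 0.        , 0.        , 0.        , 0.        ]), 'xyz': array([-0.10992087, -0.89309789,  0.69004926]), 'rotation': array([ 0.46796283, -0.15820046, -0.27961863,  0.82328417])} 0.9959311224489796
0.017 {'t': 0.1, 'joint_positions': array([-1.27759437,  0.43513666,  0.02494633,  1.57399936, -0.01162933,
        1.13401589, -0.07512252]), 'qvel': array([ 1.77206046e-03, -2.08824473e-03,  1.61213757e-03, -1.13996642e-03,
       -9.49396451e-04,  2.14040521e-04, -3.38835402e-05]), 'joint_torque': array([ 4.00376797e-03, -6.69122815e+01,  9.88434814e-01, -3.15147972e+01,
       -6.05082745e-02,  3.74116504e-02,  9.82210486e-05]), 'eef_pos': array([0.24082226, 0.57626429, 0.24303606]), 'tcp_rot': array([ 1.96650664e-01,  9.80473363e-01, -7.00920322e-04, -9.44318424e-05]), 'wrist_force': array([ 0.05236362,  0.14453985, -0.039574  ]), 'torque': array([-0.0457586 ,  0.00789445, -0.05030199]), 'gripper_force': 0.0, 'finger_gap': 1.001695742703407}
```

View pics/top0.png

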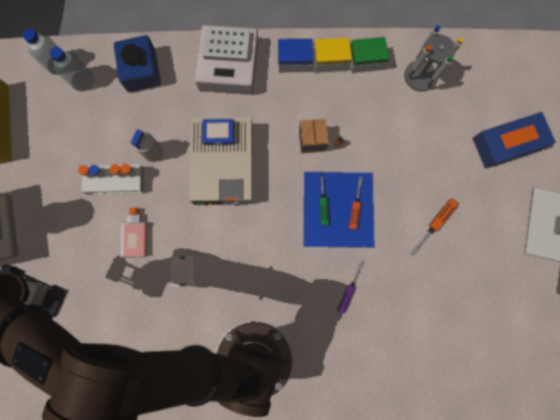

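View pics/side0.png

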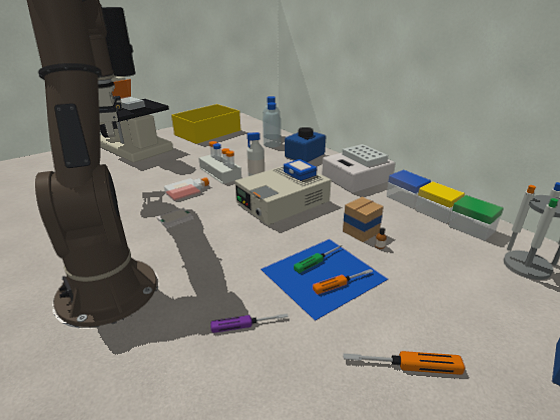

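The top view shows the target orange driver on the mat with its handle at (355,213) and its tip near (360,180). The larger orange decoy lies off the mat at (440,225). The supply is at (222,160), with the grey flap at (231,190) on its near edge. The side view confirms this layout and shows the carton and oil bottle behind the mat.

```bash
cat > h.py <<'E'
import numpy as np, cv2
from scipy.spatial.transform import Rotation as R
from cell import robot
def cast(name, uv, z):
    p=robot.camera_params(name); uv=np.asarray(uv,float).reshape(-1,1,2)
    n=cv2.undistortPoints(uv,np.array(p["camera_matrix"]),np.array(p["D"])).reshape(-1,2)
    d=R.from_quat(p["rotation"]).apply(np.c_[n[:,0],-n[:,1],-np.ones(len(n))])
    o=np.array(p["xyz"]); return o+d*((z-o[2])/d[:,2])[:,None]
def cloud(name, depth):
    p=robot.camera_params(name); h,w=depth.shape
    uv=np.stack(np.meshgrid(np.arange(w),np.arange(h)),-1).reshape(-1,1,2).astype(float)
    n=cv2.undistortPoints(uv,np.array(p["camera_matrix"]),np.array(p["D"])).reshape(-1,2)
    P=np.c_[n[:,0],-n[:,1],-np.ones(len(n))]*depth.reshape(-1,1)
    return (R.from_quat(p["rotation"]).apply(P)+np.array(p["xyz"])).reshape(h,w,3)
E
cat > m.py <<'E'
from h import *
def rect(P):
    (c,s,a)=cv2.minAreaRect(P[:,:2].astype(np.float32)*1000); b=cv2.boxPoints((c,s,a)); 
    return np.round(c,1),np.round(s,1),round(a,2)
for n in("top","side"):
    im=cv2.imread(f"pics/{n}0.png"); d=np.load(f"{n}0.npy"); C=cloud(n,d)
    hsv=cv2.cvtColor(im,cv2.COLOR_BGR2HSV); H,S,V=cv2.split(hsv)
    org=((H>=3)&(H<=18)&(S>170)&(V>110)).astype(np.uint8)
    k,l,st,ce=cv2.connectedComponentsWithStats(org)
    for i in range(1,k):
        if st[i,4]<40: continue
        v,u=np.nonzero(l==i); P=cast(n,np.c_[u,v],.018 if n=="side" else .023)
        print(n,"orange",st[i],np.round(ce[i],1),rect(P),"zmed",np.median(C[v,u,2]).round(4))
    mat=((H>105)&(H<125)&(S>180)&(V>60)); mat=cv2.morphologyEx(mat.astype(np.uint8),cv2.MORPH_CLOSE,np.ones((3,3)))
    k,l,st,ce=cv2.connectedComponentsWithStats(mat); i=1+np.argmax(st[1:,4]); v,u=np.nonzero(l==i)
    print(n,"mat",rect(cast(n,np.c_[u,v],.003)),"z",np.median(C[v,u,2]))
    ok=(abs(C[...,2]-.095)<.008)&(C[...,0]>.4)&(C[...,0]<.85)&(C[...,1]>-.1)&(C[...,1]<.3)
    k,l,st,ce=cv2.connectedComponentsWithStats(ok.astype(np.uint8)); i=1+np.argmax(st[1:,4]); v,u=np.nonzero(l==i)
    print(n,"top",st[i],rect(cast(n,np.c_[u,v],.095)),"z",np.median(C[v,u,2]))
im=cv2.imread("pics/top0.png")
a=cv2.resize(im[105:215,180:270],None,fx=4,fy=4,interpolation=cv2.INTER_CUBIC); b=cv2.resize(im[165:265,295:385],None,fx=4.4,fy=4.4,interpolation=cv2.INTER_CUBIC)
cv2.imwrite("pics/c1.png",np.hstack([a,b]))
E
python3 m.py
```

```text
top orange [502 126  36  22 448] [519.3 136.2] (array([ 738.5, -955.1]), array([ 47.8, 131.5]), 17.46) zmed 0.0813
top orange [110 165  21   9 140] [119.9 168.9] (array([641.8, 452. ]), array([70.2, 28.4]), 88.66) zmed 0.1144
top orange [ 79 166   8   8  57] [ 82.8 169.6] (array([643.1, 584.3]), array([26.5, 24.9]), 88.66) zmed 0.1148
top orange [431 200  27  30 299] [443.4 214.5] (array([ 463.1, -650.6]), array([ 30.8, 122.4]), 46.92) zmed 0.0263
top orange [350 202  10  27 149] [354.6 214.7] (array([ 468.4, -346. ]), array([20.5, 89.7]), 78.21) zmed 0.0227
top mat (array([ 492.1, -294.6]), array([227.2, 246.4]), 88.25) z 0.0031792929234099043
top top [ 189  117   63   84 4270] (array([654.1,  97.4]), array([201.7, 279.8]), 89.51) z 0.09525514084528841
side orange [222 149  12   8  50] [227.3 151.7] (array([734.1, 620.5]), array([43.8, 93.6]), 0.41) zmed 0.1137
side orange [313 275  34  19 269] [329.5 283.4] (array([ 466.3, -352. ]), array([ 34.2, 100.3]), 78.34) zmed 0.0232
side orange [399 351  66  23 922] [430.3 361.7] (array([ 461.8, -656.5]), array([ 47.5, 128.6]), 47.61) zmed 0.0264
side mat (array([ 490.9, -297.9]), array([236.8, 256.4]), 88.1) z 0.00462001878785423
side top [ 235  166   97   38 1807] (array([651. ,  89.7]), array([216.1, 290.7]), 89.63) z 0.09639599414769906
```

View pics/c1.png

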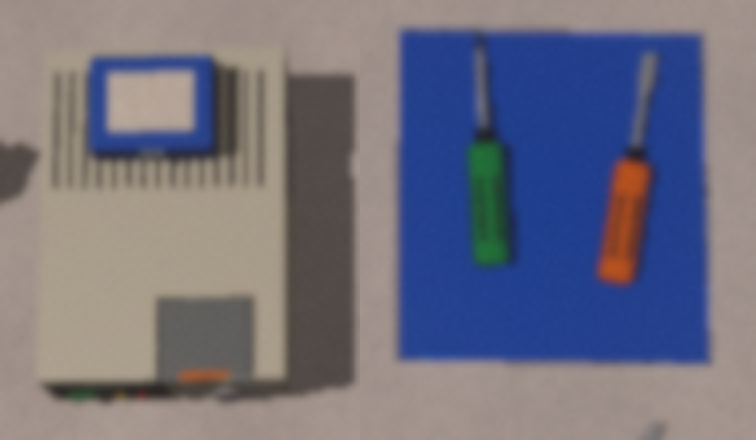

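The crop shows the flap with its orange lip at the near edge of the supply. The orange driver's tip is at about (361,177) and the rear of its handle at (353,229), both in full-picture pixels. Next I compute the poses, check IK and grasp.

```bash
cat >> h.py <<'E'
def down(yaw, flip=0, tilt=0.0):
    """tool down, tool x at heading yaw (+pi if flip); tilt>0 leans fingers forward (towards heading)"""
    c,s=np.cos(yaw),np.sin(yaw); f=np.array([c,s,0]); z=np.array([0,0,-1.])
    zt=z*np.cos(tilt)+f*np.sin(tilt); y=np.array([s,-c,0])*(-1 if flip else 1)
    return R.from_matrix(np.c_[np.cross(y,zt),y,zt]).as_quat()
SUP=np.array([.6541,.0974]); SY=-0.0086
def sup(x,y,z):  # supply frame -> world
    c,s=np.cos(SY),np.sin(SY); return np.array([SUP[0]+c*x-s*y,SUP[1]+s*x+c*y,z])
E
python3 - <<'E'
from h import *
tip=cast("top",[[360.9,176.8]],.013)[0]; rear=cast("top",[[352.95,229.3]],.023)[0]
v=tip-rear; yaw=np.arctan2(v[1],v[0]); print("tip",tip,"rear",rear,"len",np.hypot(*v[:2]),"yaw",np.degrees(yaw))
print("flap mid",cast("top",[[231.2,190]],.095)[0],"expect",sup(-.107,-.035,.095))
o=np.array([.4684,-.346]); y2=np.radians(-11.8)
for yw in(yaw,y2): print("origin from tip",tip[:2]-.135*np.array([np.cos(yw),np.sin(yw)]))
for fl in(0,1):
  for n,p,q in(("grasp",[.49,-.35,.023],down(-.2,fl)),("pre",sup(-.27,-.035,.1),down(SY,fl)),("ins",sup(-.23,-.035,.1),down(SY,fl)),("open",sup(-.165,-.035,.17),down(SY,fl)),("press",sup(-.105,-.035,.1),down(SY,fl,.4))):
    j=robot.ik(p,q); print(fl,n,None if j is None else np.round(j,2))
E
```

```text
tip [ 0.60068752 -0.376056    0.013     ] rear [ 0.41926873 -0.33772281  0.023     ] len 0.18542440836333876 yaw -11.930918687600911
flap mid [0.54591818 0.06127454 0.095     ] expect [0.54680296 0.06332148 0.095     ]
origin from tip [ 0.46860385 -0.34814716]
origin from tip [ 0.46854042 -0.34844903]
0 grasp [ 0.13  0.73  0.61  1.87 -0.6   0.73 -0.69]
0 pre [-0.9   0.32  0.75  2.33 -0.39  0.61 -1.43]
0 ins [-0.86  0.39  0.76  2.24 -0.44  0.66 -1.36]
0 open [-0.84  0.37  0.8   2.03 -0.34  0.88 -1.44]
0 press [-0.57  0.37  0.36  2.27 -0.2   0.13 -1.65]
1 grasp [ 0.2   0.7   0.5   1.86 -0.5   0.7   2.35]
1 pre [-0.5   0.27  0.23  2.3  -0.11  0.58  1.38]
1 ins [-0.45  0.32  0.22  2.21 -0.12  0.62  1.41]
1 open [-0.47  0.31  0.29  2.   -0.11  0.85  1.45]
1 press [-0.42  0.36  0.17  2.26  0.34  0.15  0.96]
```

```bash
cat > g.py <<'E'
from h import *
yaw=np.radians(-11.9); G=.022
o=np.array([.4685,-.347]); g=o+G*np.array([np.cos(yaw),np.sin(yaw)]); q=down(yaw)
robot.reach([*g,.16],q); robot.move_gripper(.6)
robot.move_straight([*g,.023],vel=.12,until_force=8); print(robot.read_state()["eef_pos"])
robot.move_gripper(0); s=robot.read_state(); print(s["eef_pos"],s["finger_gap"],s["gripper_force"])
robot.move_straight([*g,.2],vel=.2)
pre=sup(-.14-.113-.035,-.035,.2); robot.reach(pre,down(SY)); s=robot.read_state(); print(s["t"],s["eef_pos"],s["wrist_force"],s["finger_gap"])
for n in("top","side"):
    im,d=robot.capture(n); cv2.imwrite(f"pics/{n}1.png",im); np.save(f"{n}1.npy",d)
a=cv2.imread("pics/side1.png")[110:260,130:330]; b=cv2.imread("pics/top1.png")[130:280,140:290]
cv2.imwrite("pics/c2.png",np.hstack([cv2.resize(x,None,fx=f,fy=f,interpolation=cv2.INTER_CUBIC) for x,f in((a,2.25),(b,2.25))]))
E
python3 g.py
```

```text
[ 0.49039474 -0.35194336  0.02370376]
[ 0.49011601 -0.35155374  0.02315128] 0.28276965687041006 29.990533590316772
8.7417 [0.36640349 0.06435883 0.20009411] [ 0.61963551 -0.53822207 -1.86613509] 0.28264897149226836
```

View pics/c2.png

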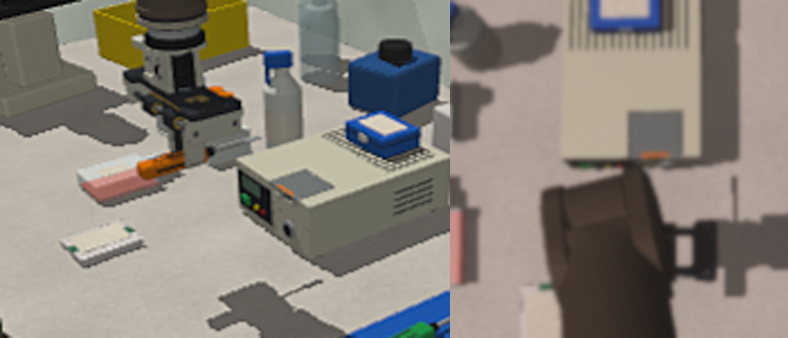

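The driver is held level, with its tip near full-picture pixel (245,171) in the side view, and the flap is still shut. I'll check the held axis by depth before inserting.

```bash
python3 - <<'E'
from h import *
C=cloud("side",np.load("side1.npy"))
for z in(.19,): print("tip cast",cast("side",[[244.7,171.3]],z))
m=(abs(C[...,1]-.064)<.03)&(C[...,0]>.425)&(C[...,0]<.51)&(abs(C[...,2]-.19)<.03)
P=C[m]; P=P[P[:,0].argsort()]; print(len(P)); print(np.round(P[::max(1,len(P)//25)],4))
E
```

```text
tip cast [[0.47568631 0.05891892 0.19      ]]
31
[[0.4264 0.0598 0.1908]
 [0.4281 0.0623 0.1928]
 [0.4299 0.0593 0.1934]
 [0.4319 0.0633 0.188 ]
 [0.4324 0.0576 0.1933]
 [0.4367 0.0646 0.193 ]
 [0.4381 0.0614 0.1903]
 [0.439  0.0625 0.1931]
 [0.4394 0.0575 0.1914]
 [0.4398 0.0577 0.1946]
 [0.443  0.0573 0.1938]
 [0.4469 0.0634 0.1939]
 [0.4481 0.0599 0.1915]
 [0.4494 0.0617 0.1939]
 [0.4519 0.0602 0.1903]
 [0.4521 0.0603 0.1936]
 [0.4529 0.0559 0.1916]
 [0.4555 0.06   0.1928]
 [0.4585 0.059  0.1923]
 [0.4589 0.0652 0.1934]
 [0.4602 0.0558 0.193 ]
 [0.4616 0.0637 0.1932]
 [0.4658 0.0648 0.1916]
 [0.4664 0.0601 0.1898]
 [0.4689 0.0638 0.1912]
 [0.4714 0.0619 0.1911]
 [0.4714 0.0561 0.1932]
 [0.4749 0.0673 0.1917]
 [0.4768 0.0589 0.1907]
 [0.4779 0.0603 0.1933]
 [0.4786 0.0675 0.1906]]
```

```bash
cat > p.py <<'E'
from h import *
L=.113; Y=-.035
def tipto(x,z,**k): return robot.move_straight(sup(x-L,Y,z+.010),**k)
tipto(-.14-.025,.087,vel=.15)
s=robot.read_state(); print(s["eef_pos"]-sup(-.165-L,Y,.097), s["wrist_force"]); f0=s["wrist_force"]
hit=tipto(-.128,.087,vel=.06,until_force=6); s=robot.read_state(); print("hit",hit,s["eef_pos"]-sup(-.128-L,Y,.097),s["wrist_force"]-f0)
if not hit:
    for th in np.linspace(0,1.93,11):
        tipto(-.073-.055*np.cos(th)-.005*np.sin(th),.095+.055*np.sin(th)-.005*np.cos(th),vel=.1)
        s=robot.read_state(); print(round(th,2),np.round(s["wrist_force"]-f0,2),s["t"])
im,d=robot.capture("side"); cv2.imwrite("pics/side2.png",im); np.save("side2.npy",d)
cv2.imwrite("pics/c3.png",cv2.resize(im[110:260,180:340],None,fx=3.5,fy=3.5,interpolation=cv2.INTER_CUBIC))
E
python3 p.py
```

```text
[ 0.00035965 -0.00024925  0.00037398] [ 0.30414163  0.153787   -0.97562436]
hit False [-0.00039072 -0.00018812 -0.00017844] [-1.38840619 -0.54093843  0.02435462]
0.0 [-1.09 -0.9  -0.92] 10.7
0.19 [-0.35  0.69  0.62] 10.9583
0.39 [-0.02 -0.38 -0.11] 11.2167
0.58 [-0.41  0.05 -0.14] 11.475
0.77 [-0.79 -0.77 -0.28] 11.7333
0.97 [-0.82  0.34 -0.02] 11.9917
1.16 [-0.88 -0.6  -0.27] 12.25
1.35 [-0.99 -0.79 -0.21] 12.5083
1.54 [-1.31 -1.01 -0.22] 12.7667
1.74 [ 0.05  0.13 -0.49] 13.025
1.93 [-0.58  0.19 -0.5 ] 13.2833
```

View pics/c3.png

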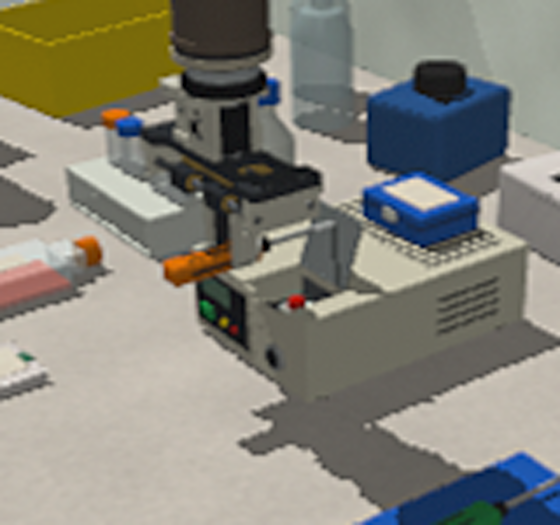

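The flap is open past upright, with the blade behind it, and the red button shows at about (265,196). Next I retract, lay the driver back on the mat and check.

```bash
cat > l.py <<'E'
from h import *
print("button",cast("side",[[264.6,195.7]],.082),sup(-.105,-.035,.082))
robot.move_straight(sup(-.26,-.035,.165),vel=.2)
yaw=np.radians(-11.9); g=np.array([.4901,-.3516])
robot.reach([*g,.15],down(yaw)); robot.move_straight([*g,.03],vel=.15)
h=robot.move_straight([*g,.0225],vel=.03,until_force=3); s=robot.read_state(); print(h,s["eef_pos"],s["t"])
robot.move_gripper(.6); robot.move_straight([*g,.14],vel=.2)
b=sup(-.105,-.035,0)
robot.reach([b[0]-.03,b[1],.2],down(SY,0,.25)); robot.move_gripper(0)
for n in("side","top"):
    im,d=robot.capture(n); cv2.imwrite(f"pics/{n}3.png",im); np.save(f"{n}3.npy",d)
s=robot.read_state(); print(s["t"],s["eef_pos"],s["finger_gap"])
im=cv2.imread("pics/side3.png")
cv2.imwrite("pics/c4.png",cv2.resize(im[110:320,180:400],None,fx=2.8,fy=2.8,interpolation=cv2.INTER_CUBIC))
E
python3 l.py
```

```text
button [[0.54692598 0.05589342 0.082     ]] [0.54880289 0.06330428 0.082     ]
True [ 0.49066974 -0.35189055  0.02301092] 16.7667
20.825 [0.51879136 0.06334844 0.19999038] 0.0044868224029646405
```

View pics/c4.png

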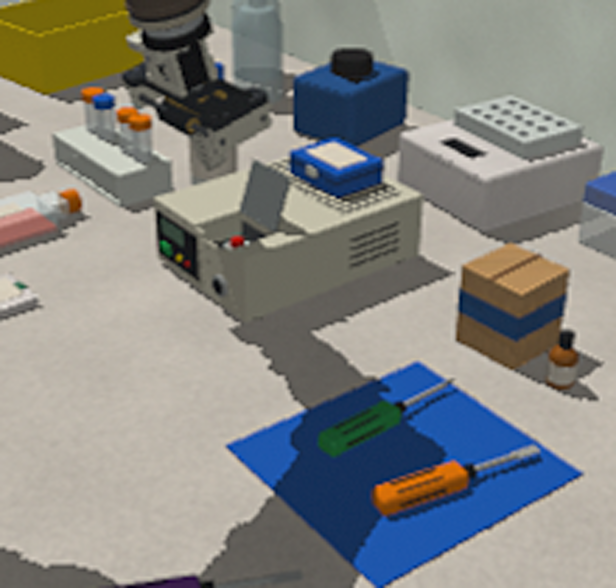

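The driver lies flat on the mat, the flap still stands open, and the button is at about (264,196). Now press with the closed fingertips.

```bash
cat > b.py <<'E'
from h import *
a=.25; zt=np.array([np.sin(a),0,-np.cos(a)])
low=.017*zt+.0095*np.array([-np.cos(a),0,-np.sin(a)])   # TCP -> lower fingertip edge, supply axes
def edge(x,z,**k): p=np.array([x,0,z])-low; return robot.move_straight(sup(p[0],-.035,p[2]),**k)
edge(-.107,.10,vel=.15); robot.pause(.2); f0=robot.read_state()["wrist_force"]
h=edge(-.107,.072,vel=.02,until_force=10)
for i in range(6):
    s=robot.read_state(); print(h,round(s["t"],2),"edge z",round(s["eef_pos"][2]+low[2],4),np.round(s["wrist_force"]-f0,2)); robot.pause(.45)
im,d=robot.capture("side"); cv2.imwrite("pics/side4.png",im)
edge(-.107,.115,vel=.06); print(robot.read_state()["t"])
E
python3 b.py
```

```text
True 22.88 edge z 0.0755 [-4.25 -0.09 12.31]
True 23.33 edge z 0.0756 [-2.81 -0.85 11.03]
True 23.78 edge z 0.0757 [-3.09 -0.9  11.04]
True 24.23 edge z 0.0756 [-4.09 -0.22 10.98]
True 24.68 edge z 0.0756 [-4.27 -0.18 10.76]
True 25.13 edge z 0.0757 [-3.61  0.11 11.78]
26.45
```

The button bottomed out at an edge height of 75.6 mm under 11 N, and I held it for about 2.7 s. Now close the flap from behind.

```bash
cat > c.py <<'E'
from h import *
T=.017; F=.0095
def corner(x,z,**k): return robot.move_straight(sup(x+F,-.035,z+T),**k)   # front-bottom finger corner
p=robot.read_state()["eef_pos"]; robot.move_straight([p[0]-.01,p[1],.26],vel=.25)
robot.reach(sup(-.02,-.035,.26),down(SY))
corner(-.03,.142,vel=.2); f0=robot.read_state()["wrist_force"]
for th in np.linspace(2.0,.1,11):
    hit=corner(-.073-.055*np.cos(th),.095+.055*np.sin(th),vel=.1,until_force=20)
    s=robot.read_state(); print(round(th,2),hit,np.round(s["wrist_force"]-f0,2))
    if hit: break
else:
    h=corner(-.128,.092,vel=.03,until_force=10); s=robot.read_state(); print(h,"z",s["eef_pos"][2]-T,s["wrist_force"]-f0)
    corner(-.128,.2,vel=.2); robot.reach(sup(-.28,.1,.3),down(SY))
for n in("side","top"):
    im,d=robot.capture(n); cv2.imwrite(f"pics/{n}5.png",im); np.save(f"{n}5.npy",d)
print(robot.read_state()["t"])
cv2.imwrite("pics/c5.png",np.hstack([cv2.resize(cv2.imread("pics/side5.png")[120:320,180:400],None,fx=2,fy=2,interpolation=cv2.INTER_CUBIC),cv2.resize(cv2.imread("pics/top5.png")[100:260,180:340],(400,400),interpolation=cv2.INTER_CUBIC)[:400,:360]]))
C=cloud("side",np.load("side5.npy")); L=sup(-.115,-.035,.095); m=np.hypot(C[...,0]-L[0],C[...,1]-L[1]+.004)<.02; print("flap z",np.percentile(C[m][:,2],[5,50,95]))
E
python3 c.py
```

```text
2.0 False [-0.52  0.13 -0.05]
1.81 False [-0.75  1.49 -1.22]
1.62 False [ 0.09  1.94 -0.96]
1.43 False [-0.63  0.41 -0.49]
1.24 False [ 0.07  0.68 -0.87]
1.05 False [-0.11  0.44 -0.19]
0.86 False [ 0.39  1.75 -1.16]
0.67 False [0.49 0.99 0.02]
0.48 False [-0.04  0.13  0.25]
0.29 False [ 0.34  0.26 -0.44]
0.1 False [-0.78  1.09  0.04]
True z 0.09515959788271328 [-4.1164535   1.05797452 12.3323673 ]
33.45
flap z [0.04786655 0.0965887  0.09813375]
```

View pics/c5.png

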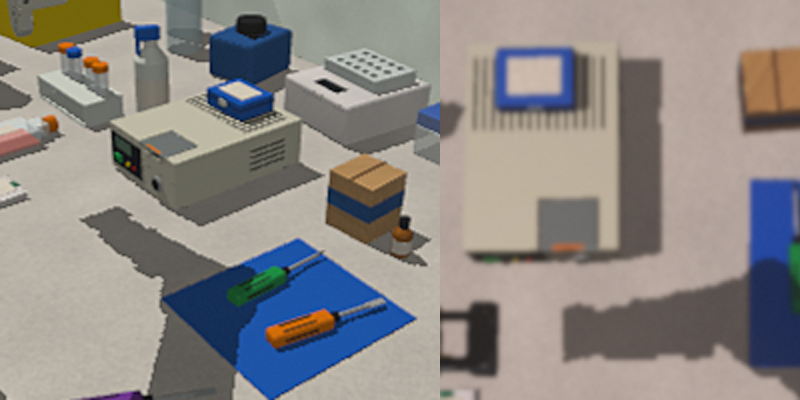

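The flap is shut flush, with its lip at (567,248) in the crop. The driver lies on the mat, the bystanders are where they were, and the arm is clear. Handing in.

```bash
python3 -c "
from cell import robot
print(robot.sign_off())"
```

```text
the job is handed in; nothing more can be done
None
```

The job is handed in: I levered the flap open with the orange driver, laid the driver back on the mat, held the button fully down for about 2.7 s and released it, then shut the flap, finishing at about 33 s of the 61 s.

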